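Roll the mould core up the loading ramp into its seat

TASK

Push the metal mould core (the cylinder lying at the foot of the small loading ramp) up the slope with your fingertips until it drops over the crest and rests in the seat against the stop plate at the top. Go slowly, a few centimetres a second, and keep the fingers behind it all the way so that it never runs away or rolls back on the slope by itself; only push it, do not pinch or lift it. Then take the hand clear, leaving the core resting against the stop and the wrench, paper cup, mould block and carton where they are.

Things in the scene. Friction and masses are not known exactly. Their poses are not given: they have to be found in the camera images.
- ramp: Fixed metal ramp. Origin: on the bench surface, on the ramp's centre line; x horizontally up the ramp, y left, z up. Channel 108 mm wide between cheeks 6 mm thick, 12 mm above the running surface; low lugs reach 82 mm from the centre line. Along x in mm: level apron -140 to -65, surface 12 above the bench; 7 degree slope -65 to +75; then the seat, falling 10 degrees to the stop plate.
- ramp_foot (a point): top middle of the foot lip that closes the apron's low end: ramp x = -143 mm, 18 mm above the bench; the lip is 6 mm thick and stands 6 mm above the apron
- ramp_crest (a point): middle of the crest, where the slope ends and the seat begins: ramp x = +75 mm, 29 mm above the bench
- ramp_stop (a point): top middle of the upright stop plate's face towards the seat: ramp x = +113 mm, 68 mm above the bench; the plate is 10 mm thick
- core: Metal cylinder, diameter 48 mm, length 100 mm, 0.3 to 0.55 kg, dark disc in each end. Origin at its very centre; its y axis is the cylinder's axis, across the ramp (x and z turn as it rolls). Starts at rest on the apron. Rolls easily, runs back if let go on the slope; past the crest it rolls into the seat and stays: centre at ramp x = 89 mm, 51 mm above the bench.
- core_end_left (a point): centre of the core's end face at +y, 50 mm from its centre along its axis
- core_end_right (a point): centre of the core's end face at -y, 50 mm from its centre along its axis
- wrench: bystander: loose steel wrench 160 mm long lying on the bench beside the ramp; origin under its middle
- cup: bystander: loose speckled paper cup, 75 mm tall, 80 mm across the rim, open end up; origin at the centre of its underside
- mould: bystander: loose aluminium mould block 80 x 50 x 60 mm high; origin at the centre of its underside
- carton: bystander: loose blue carton 55 x 60 x 50 mm high with a torn flap standing 80 mm high; origin at the centre of its underside

How it is judged:
By the outcome, as a careful person would: the job done as asked, in the order asked, and still so for the second after the job is handed in, with the robot touching nothing.
It also fails if it takes over 48 s, if anything falls off the work surface, if the arm or the gripper's body presses on something with over 40 N, if the wrist force passes 120 N, or if a joint passes its speed limit or range.

ROBOT

A 6-joint arm with a two-finger parallel gripper is mounted at the origin on the work surface. World frame = base frame: x ahead of the robot, y to its left, z up, the work surface at z = 0. Lengths are in m, angles in degrees, forces in N, time in s.
With the tool pointing down it reaches from about 0.3 to 0.75 m from the base axis. Payload 8.5 kg.
Tool frame: the origin (TCP) lies between the finger pads, 19 mm behind the fingertips; this is the grasp point; z points along the fingers, y is the line along which they close (so a half turn about z gives the same grasp; the last joint's range is limited). The gripper opens to 85 mm and grips with 20 to 120 N. Pads are 22 mm wide; open, the fingers measure 114 mm over their backs; the gripper's body (76 mm by 85 mm) begins 54 mm behind the grasp point. The pads swing forward as they close: fully open they stand 13 mm farther back than shut.
Start: joints at [-84.471, 21.807, 74.336, -0, 83.858, -12.336], TCP at [0.169, -0.523, 0.25] pointing down, gripper open.
Joint ranges: [-178.18, 178.18], [-50.72, 133.34], [12.68, 142.11], [-81.47, 261.47], [9.98, 163.14], [-165.26, 165.26]. Speed limits (degrees/s): [136.94, 136.94, 180, 180, 180, 180].

INTERFACE

Orientations are given as a 3x3 rotation matrix whose columns are the frame's x, y, z axes.
In Python, from rig import env, optics gives the robot as it stands.
- The arm moves only by the shell command python3 -m jog 'ROWS' [OPENING] [FORCE]. ROWS is JSON, a list of rows, each an object with "linear": the shift along the tool's x, y, z in units of 40 mm (1.0 is 40 mm), a list of three; "roll": the turn about the tool's z in units of 5 degrees (1.0 is 5 degrees). A call has 1 to 12 rows; each row shifts and turns the commanded pose from where the row before left it, along the tool's axes as they then stand; what a row does not reach is not made up. A row lasts 1/12 s, in which the tool goes at most 41.7 mm and 7.16 degrees, less where a joint would pass 70% of its speed; a pose out of reach is approached as far as the arm can. A call is refused whole if a number of a shift passes 1 or a number of a turn 1, either way. A call with a gripper value outside its range is refused whole. OPENING is the opening, from -1 (shut) to 1 (fully open), set as the call begins (- or left out, the last holds). The fingers move at their own pace and stop on an object; FORCE is the grip in N (left out, the last holds). Time passes only in rows, so rows that do not move let the fingers close. It gives the time, the measured TCP pose, the force, the opening and the grip force at its end, in the units of the state.
- env.observe(): the state, without advancing time (a new reading comes with each control period).
- optics.get_image(name): name is "scene" or "top"; returns the picture (480x640x3 uint8, red, green, blue); there is no depth.
- optics.calibration(name): a dict with "fov_y" (degrees; the focal length in pixels is half the picture's height over the tangent of half this angle, whatever the lens; pixels are square), "cx", "cy" (the principal point, pixels), "D" ([k1, k2, p1, p2, k3] as OpenCV has them; the pictures are not rectified), "T" (4x4, takes a point from camera to world coordinates). Camera axes: x right, y down, z forward; pixel columns grow to the right and rows downward; lengths in m; the calibration is good to about 2 mm. A picture is of the moment at which its call begins. calibration takes no time and is no camera call.
- env.close_job(): hands the job in; it is judged then, once.
The state is a dict: "time_s": time; "q": joint angles; "qvel": joint speeds; "joint_efforts": joint torques, N m; "position": TCP position; "tool_rot": TCP orientation; "ft_force": force on the tool from outside, world axes, zero at the start; "wrist_torque": the same for the moment, N m; "grip_width": finger opening in m; "gripper_force": force on a finger pad.
Only numpy, scipy, OpenCV 4.12 (cv2) and the standard library are available. Lean on these libraries where they do the work, as an engineer would, in place of code of your own. Each camera call takes 0.05 s, during which the arm holds its last target. There are 200 camera calls.

## Working session

There is one attempt and no reset: what is moved stays moved. The work goes in short steps, Python scripts to look and compute and a shell command to move; the robot and the scene stay as the last step left them, time stands still between calls to the robot, and variables do not carry over. Pictures are saved under pics/ and viewed, at most 10 in all, crops included, and the job is handed in when it is done.

```bash
mkdir -p pics; python3 - <<'E'
from rig import env, optics
import cv2, numpy as np
for n in("scene","top"):
    cv2.imwrite(f"pics/{n}0.png",optics.get_image(n)[:,:,::-1]); c=optics.calibration(n);print(n,c)
s=env.observe();print(s["time_s"],s["position"],s["tool_rot"],s["grip_width"],s["ft_force"])
E
```

```text
scene {'fov_y': 48.308816195563665, 'cx': 320.58520612418477, 'cy': 226.27005687314153, 'D': array([-0.15726388,  0.        ,  0.        ,  0.        ,  0.        ]), 'T': array([[ 0.64528917,  0.46489453, -0.60619713,  1.23119302],
       [ 0.76383775, -0.37975788,  0.52185807, -0.50325812],
       [ 0.01240083, -0.79978561, -0.60015764,  0.71239429],
       [ 0.        ,  0.        ,  0.        ,  1.        ]])}
top {'fov_y': 42.324193062465916, 'cx': 315.83028907130864, 'cy': 244.64770742887652, 'D': array([-0.20152073,  0.        ,  0.        ,  0.        ,  0.        ]), 'T': array([[-0.03877204, -0.97525939,  0.21763698,  0.34773283],
       [-0.99922956,  0.0365145 , -0.01438657,  0.04973167],
       [ 0.00608374, -0.2180271 , -0.97592375,  1.28358332],
       [ 0.        ,  0.        ,  0.        ,  1.        ]])}
0.1 [ 0.16870236 -0.5232354   0.24947492] [[ 9.51790754e-01  3.06748018e-01 -1.14455502e-04]
 [ 3.06747900e-01 -9.51789901e-01  1.30780576e-03]
 [ 2.92229235e-04 -1.27986642e-03 -9.99999138e-01]] 0.085463801707831 [0.17121888 0.43308727 0.82108337]
```

View pics/scene0.png

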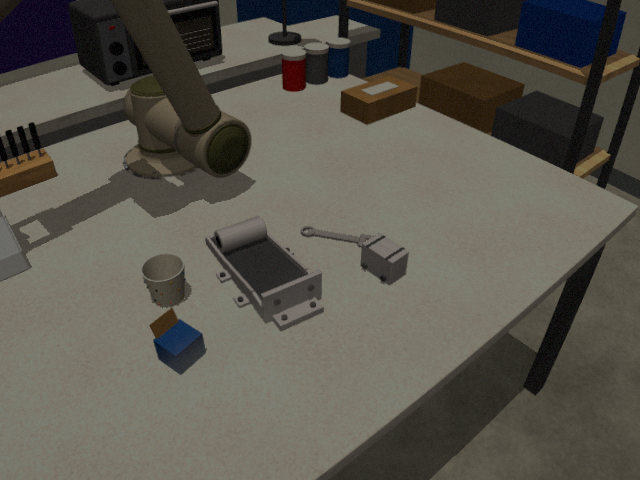

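View pics/top0.png

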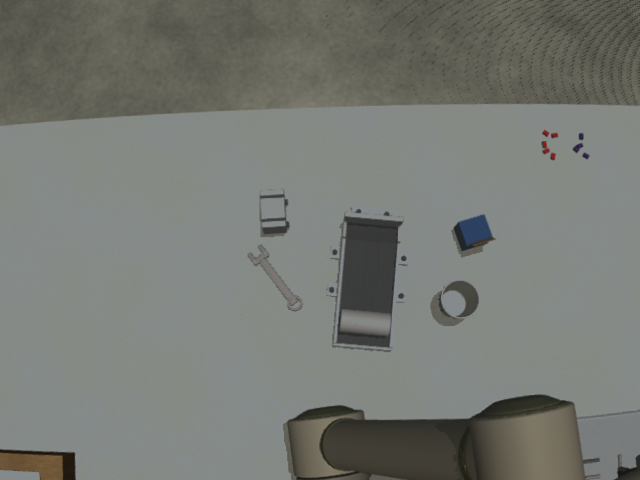

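The scene view shows the core at about (240,234) and the stop at (292,290). In the top view the core is at (366,323), the foot lip at (362,347) and the stop plate at (373,217). The wrench and mould are to the left, the cup and carton to the right. Next I'll zoom in for precise corners.

```bash
python3 - <<'E'
import cv2
a=cv2.imread("pics/top0.png")[200:360,320:420]; b=cv2.imread("pics/scene0.png")[205:335,195:335]
a=cv2.resize(a,None,fx=3.5,fy=3.5,interpolation=cv2.INTER_CUBIC)
b=cv2.resize(b,None,fx=3,fy=3,interpolation=cv2.INTER_CUBIC)
b=cv2.copyMakeBorder(b,0,a.shape[0]-b.shape[0],0,0,cv2.BORDER_CONSTANT)
o=cv2.convertScaleAbs(cv2.hconcat([a,b]),alpha=1.5);print(o.shape);cv2.imwrite("pics/z.png",o)
E
```

```text
(560, 770, 3)
```

View pics/z.png

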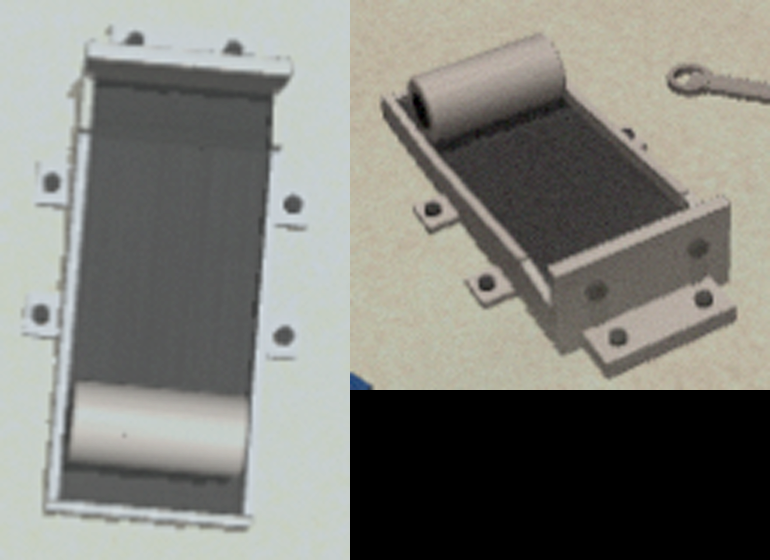

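Zoomed in, top crop: lip top runs from (45,506) to (250,520), and the stop's front top edge from (88,60) to (290,76). The core silhouette corners are about (77,382), (68,462), (250,393) and (242,474).

```bash
cat > h.py <<'E'
import numpy as np, cv2
from rig import env, optics
def ray(n,uv):
    c=optics.calibration(n); f=240/np.tan(np.radians(c["fov_y"]/2))
    K=np.array([[f,0,c["cx"]],[0,f,c["cy"]],[0,0,1]])
    p=cv2.undistortPoints(np.array(uv,float).reshape(-1,1,2),K,c["D"])[:,0]
    T=c["T"]; return T[:3,3],np.c_[p,np.ones(len(p))]@T[:3,:3].T
def onz(n,uv,z):
    o,d=ray(n,uv); return o+d*((np.array(z)-o[2])/d[:,2])[:,None]
E
python3 - <<'E'
from h import *
P=lambda l:(np.array(l,float)+.5)/3.5-.5+[320,200]
S=lambda l:(np.array(l,float)-[350,0]+.5)/3-.5+[195,205]
np.set_printoptions(precision=4,suppress=True)
t=onz("top",P([(45,507),(250,520),(88,60),(290,76)]),[.018,.018,.068,.068]);print(t)
f=t[:2].mean(0);s=t[2:].mean(0);d=s-f;print("foot",f,"stop",s,"len",np.hypot(*d[:2]),"yaw",np.degrees(np.arctan2(d[1],d[0])))
for a,b in((0,1),(2,3)):
    e=t[a]-t[b];print("yaw",np.degrees(np.arctan2(-e[0],e[1])),np.hypot(*e[:2]))
t=onz("scene",S([(552,272),(728,198)]),[.068]*2);print("scene stop back top",t)
c=onz("top",P([(77,382),(68,462),(250,393),(242,474)]),[.036]*4);print("core",c,c.mean(0))
E
```

```text
[[ 0.4212  0.0053  0.018 ]
 [ 0.4084 -0.1136  0.018 ]
 [ 0.6746 -0.0292  0.068 ]
 [ 0.6608 -0.1465  0.068 ]]
foot [ 0.4148 -0.0541  0.018 ] stop [ 0.6677 -0.0878  0.068 ] len 0.25511950169930403 yaw -7.594528017580803
yaw -6.107213818049632 0.11955989138633129
yaw -6.712427015871137 0.11804611457024344
scene stop back top [[ 0.6675 -0.1481  0.068 ]
 [ 0.6826 -0.0291  0.068 ]]
core [[ 0.4913 -0.0156  0.036 ]
 [ 0.4453 -0.0084  0.036 ]
 [ 0.4807 -0.1155  0.036 ]
 [ 0.4342 -0.1081  0.036 ]] [ 0.4629 -0.0619  0.036 ]
```

```bash
python3 -m jog '[{"linear":[0.37,-0.4,0],"roll":0},{"linear":[0.37,-0.4,0],"roll":0},{"linear":[0.37,-0.4,0],"roll":0},{"linear":[0.37,-0.4,0],"roll":0},{"linear":[0.37,-0.4,0],"roll":0},{"linear":[0.37,-0.4,0],"roll":0},{"linear":[0.37,-0.4,0],"roll":0},{"linear":[0.37,-0.4,0],"roll":0},{"linear":[0.37,-0.4,0],"roll":0},{"linear":[0.37,-0.4,0],"roll":0},{"linear":[0.37,-0.4,0],"roll":0},{"linear":[0.37,-0.4,0],"roll":0}]' 0.2
python3 -m jog '[{"linear":[0.37,-0.4,0],"roll":0},{"linear":[0.37,-0.4,0],"roll":0},{"linear":[0.37,-0.4,0],"roll":0},{"linear":[0.37,-0.4,0],"roll":0},{"linear":[0.37,-0.4,0],"roll":0},{"linear":[0.37,-0.4,0],"roll":0},{"linear":[0.37,-0.4,0],"roll":0},{"linear":[0.37,-0.4,0],"roll":0},{"linear":[0.37,-0.4,0],"roll":0},{"linear":[0.37,-0.4,0],"roll":0},{"linear":[0.37,-0.4,0],"roll":0},{"linear":[0.37,-0.4,0],"roll":0}]'
python3 -m jog '[{"linear":[0,0,0.3],"roll":0.6},{"linear":[0,0,0.3],"roll":0.6},{"linear":[0,0,0.3],"roll":0.6},{"linear":[0,0,0.3],"roll":0.6},{"linear":[0,0,0.3],"roll":0.6},{"linear":[0,0,0.3],"roll":0.6},{"linear":[0,0,0.3],"roll":0.6},{"linear":[0,0,0.3],"roll":0.6},{"linear":[0,0,0],"roll":0.2},{"linear":[0,0,0],"roll":0},{"linear":[0,0,0],"roll":0}]'
```

```text
time_s: 1.1
position: [0.2791, -0.2851, 0.2498]
tool_rot: [[0.952, 0.307, -0.0], [0.307, -0.952, 0.0], [-0.0, -0.001, -1.0]]
ft_force: [-0.1, 0.5, -0.4]
grip_width: 0.0516
gripper_force: 0.0
time_s: 2.1
position: [0.3891, -0.0479, 0.2499]
tool_rot: [[0.952, 0.307, -0.0], [0.307, -0.952, 0.0], [-0.0, -0.0, -1.0]]
ft_force: [0.2, -1.2, 0.7]
grip_width: 0.0512
gripper_force: 0.0
time_s: 3.02
position: [0.3892, -0.0491, 0.1545]
tool_rot: [[0.992, -0.123, 0.001], [-0.123, -0.992, -0.0], [0.001, 0.0, -1.0]]
ft_force: [-0.9, 0.6, 0.5]
grip_width: 0.0515
gripper_force: 0.0
```

```bash
cat > st.py <<'E'
from h import *
import sys
a=np.radians(-7.2);R=np.array([[np.cos(a),np.sin(a)],[-np.sin(a),np.cos(a)]])
def st():
    s=env.observe();p=np.array(s["position"]);r=np.array(s["tool_rot"])
    print("t",round(s["time_s"],2),"ramp xy mm",np.round(R@(p[:2]-[.5567,-.072])*1e3,1),"z",round(p[2]*1e3,1),"yaw",np.round(np.degrees(np.arctan2(r[1,0],r[0,0])),2),"w",np.round(s["grip_width"],4),"F",np.round(R@np.array(s["ft_force"])[:2],1),np.round(s["ft_force"][2],1))
def pic(name):
    b=optics.get_image("scene")[190:330,170:350,::-1];a=optics.get_image("top")[190:380,310:430,::-1]
    a=cv2.resize(a,None,fx=2.8,fy=2.8,interpolation=2);b=cv2.resize(b,None,fx=2.5,fy=2.5,interpolation=2)
    b=cv2.copyMakeBorder(b,0,a.shape[0]-b.shape[0],0,0,cv2.BORDER_CONSTANT)
    cv2.imwrite(f"pics/{name}.png",cv2.convertScaleAbs(cv2.hconcat([a,b]),alpha=1.5))
if __name__=="__main__":
    st()
    if len(sys.argv)>1: pic(sys.argv[1])
E
python3 st.py
```

```text
t 3.02 ramp xy mm [-169.     1.7] z 154.5 yaw -7.06 w 0.0515 F [-0.9  0.5] 0.5
```

```bash
python3 -m jog '[{"linear":[0,0.04,0.4],"roll":0},{"linear":[0,0,0.4],"roll":0},{"linear":[0,0,0.4],"roll":0},{"linear":[0,0,0.4],"roll":0},{"linear":[0,0,0.4],"roll":0},{"linear":[0,0,0.4],"roll":0},{"linear":[0,0,0.25],"roll":0},{"linear":[0,0,0],"roll":0}]' >/dev/null; python3 st.py low
```

```text
t 3.68 ramp xy mm [-169.4    0.2] z 47.3 yaw -7.08 w 0.0511 F [-0.7  0.5] 0.1
```

View pics/low.png

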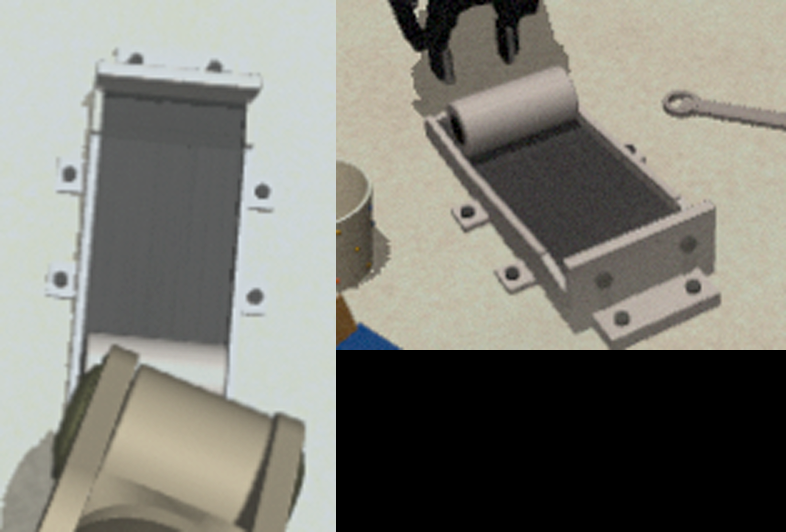

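The fingertips are behind the core, at crop (449,80) and (510,62). I'll check their height by intersecting the rays with the known tool plane.

```bash
python3 - <<'E'
from st import *
for z in(.02,.027,.035,.042):
    t=onz("scene",[(215.2,222),(239.6,214.8)],[z]*2);print(z,[np.round(R@(p[:2]-[.5567,-.072])*1e3) for p in t])
E
```

```text
0.02 [array([-181.,  -20.]), array([-177.,   37.])]
0.027 [array([-172.,  -24.]), array([-168.,   33.])]
0.035 [array([-162.,  -27.]), array([-158.,   29.])]
0.042 [array([-152.,  -31.]), array([-148.,   25.])]
```

```bash
python3 -m jog '[{"linear":[0,0,0.1],"roll":0},{"linear":[0,0,0.1],"roll":0},{"linear":[0.1,0,0],"roll":0},{"linear":[0.1,0,0],"roll":0},{"linear":[0.1,0,0],"roll":0},{"linear":[0.1,0,0],"roll":0},{"linear":[0.1,0,0],"roll":0},{"linear":[0.05,0,0],"roll":0},{"linear":[0.05,0,0],"roll":0},{"linear":[0.05,0,0],"roll":0},{"linear":[0.05,0,0],"roll":0}]' >/dev/null; python3 st.py
python3 -m jog '[{"linear":[0.04,0,0],"roll":0},{"linear":[0.04,0,0],"roll":0},{"linear":[0.04,0,0],"roll":0},{"linear":[0.04,0,0],"roll":0},{"linear":[0.04,0,0],"roll":0},{"linear":[0.04,0,0],"roll":0},{"linear":[0.04,0,0],"roll":0},{"linear":[0.04,0,0],"roll":0},{"linear":[0.04,0,0],"roll":0},{"linear":[0.04,0,0],"roll":0}]' >/dev/null; python3 st.py c1
```

```text
t 4.7 ramp xy mm [-141.2    0.2] z 40.0 yaw -7.13 w 0.0513 F [0.7 0.2] 0.7
t 5.53 ramp xy mm [-125.1    0.2] z 40.0 yaw -7.13 w 0.0512 F [-0.9  0.8] -0.3
```

View pics/c1.png

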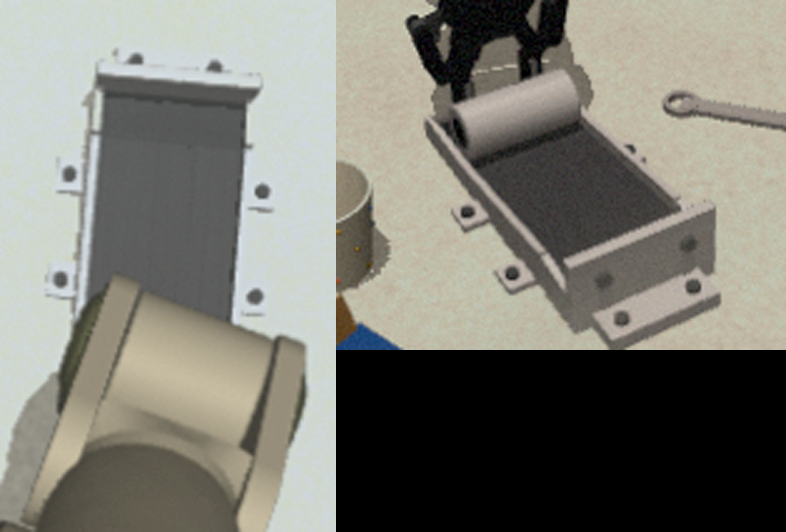

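Contact is made: the core has shifted slightly and the fingers sit squarely behind it. Now the steady push.

```bash
python3 -m jog '[{"linear":[0.05,0,0],"roll":0},{"linear":[0.06,0,0],"roll":0},{"linear":[0.06,0,0],"roll":0},{"linear":[0.06,0,0],"roll":0},{"linear":[0.06,0,0],"roll":0},{"linear":[0.06,0,0],"roll":0},{"linear":[0.06,0,0],"roll":0},{"linear":[0.06,0,0],"roll":0},{"linear":[0.06,0,0],"roll":0},{"linear":[0.06,0,0],"roll":0},{"linear":[0.06,0,-0.0075],"roll":0},{"linear":[0.06,0,-0.0075],"roll":0}]' >/dev/null; python3 st.py
python3 -m jog '[{"linear":[0.06,0,-0.0075],"roll":0},{"linear":[0.06,0,-0.0075],"roll":0},{"linear":[0.06,0,-0.0075],"roll":0},{"linear":[0.06,0,-0.0075],"roll":0},{"linear":[0.06,0,-0.0075],"roll":0},{"linear":[0.06,0,-0.0075],"roll":0},{"linear":[0.06,0,-0.0075],"roll":0},{"linear":[0.06,0,-0.0075],"roll":0},{"linear":[0.06,0,-0.0075],"roll":0},{"linear":[0.06,0,-0.0075],"roll":0},{"linear":[0.06,0,-0.0075],"roll":0},{"linear":[0.06,0,-0.0075],"roll":0}]' >/dev/null; python3 st.py c2
```

```text
t 6.63 ramp xy mm [-97.1   0.3] z 40.6 yaw -7.14 w 0.0511 F [-3.  -0.4] 2.4
t 7.63 ramp xy mm [-67.8   0.3] z 44.3 yaw -7.14 w 0.0512 F [-2.4 -0.9] 1.6
```

View pics/c2.png

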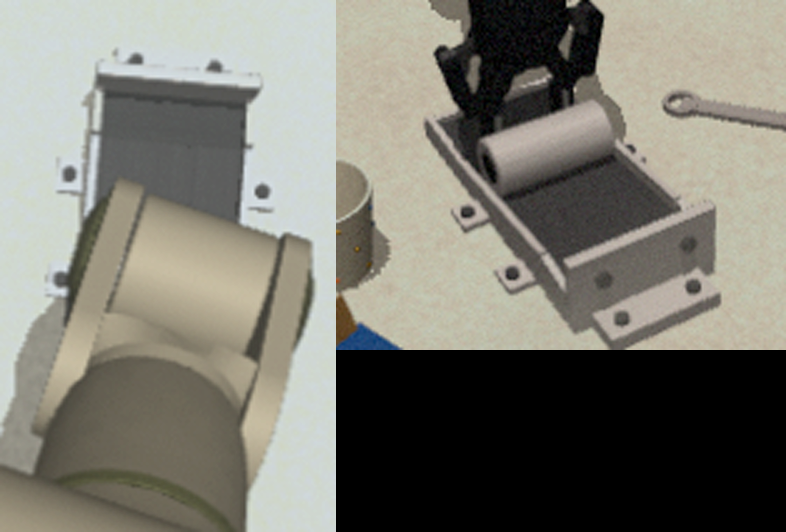

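The core is on the slope, square and in contact (end disc at crop (488,163)). Continuing.

```bash
for i in 1; do python3 -m jog '[{"linear":[0.06,0,-0.0075],"roll":0},{"linear":[0.06,0,-0.0075],"roll":0},{"linear":[0.06,0,-0.0075],"roll":0},{"linear":[0.06,0,-0.0075],"roll":0},{"linear":[0.06,0,-0.0075],"roll":0},{"linear":[0.06,0,-0.0075],"roll":0},{"linear":[0.06,0,-0.0075],"roll":0},{"linear":[0.06,0,-0.0075],"roll":0},{"linear":[0.06,0,-0.0075],"roll":0},{"linear":[0.06,0,-0.0075],"roll":0},{"linear":[0.06,0,-0.0075],"roll":0},{"linear":[0.06,0,-0.0075],"roll":0}]' >/dev/null; done; python3 st.py
python3 -m jog '[{"linear":[0.06,0,-0.0075],"roll":0},{"linear":[0.06,0,-0.0075],"roll":0},{"linear":[0.06,0,-0.0075],"roll":0},{"linear":[0.06,0,-0.0075],"roll":0},{"linear":[0.06,0,-0.0075],"roll":0},{"linear":[0.06,0,-0.0075],"roll":0},{"linear":[0.06,0,-0.0075],"roll":0},{"linear":[0.06,0,-0.0075],"roll":0},{"linear":[0.06,0,-0.0075],"roll":0},{"linear":[0.06,0,-0.0075],"roll":0},{"linear":[0.06,0,-0.0075],"roll":0},{"linear":[0.06,0,-0.0075],"roll":0}]' >/dev/null; python3 st.py
python3 -m jog '[{"linear":[0.06,0,-0.0075],"roll":0},{"linear":[0.06,0,-0.0075],"roll":0},{"linear":[0.06,0,-0.0075],"roll":0},{"linear":[0.06,0,-0.0075],"roll":0},{"linear":[0.06,0,-0.0075],"roll":0},{"linear":[0.06,0,-0.0075],"roll":0},{"linear":[0.06,0,-0.0075],"roll":0},{"linear":[0.06,0,-0.0075],"roll":0},{"linear":[0.06,0,-0.0075],"roll":0},{"linear":[0.06,0,-0.0075],"roll":0},{"linear":[0.06,0,-0.0075],"roll":0},{"linear":[0.06,0,-0.0075],"roll":0}]' >/dev/null; python3 st.py c3
```

```text
t 8.73 ramp xy mm [-39.    0.3] z 47.9 yaw -7.14 w 0.0512 F [-1.6  0.2] 1.1
t 9.73 ramp xy mm [-10.2   0.4] z 51.5 yaw -7.14 w 0.0515 F [-2.8  0.1] 1.4
t 10.73 ramp xy mm [18.6  0.4] z 55.1 yaw -7.14 w 0.0514 F [-2.9 -0.5] 0.9
```

View pics/c3.png

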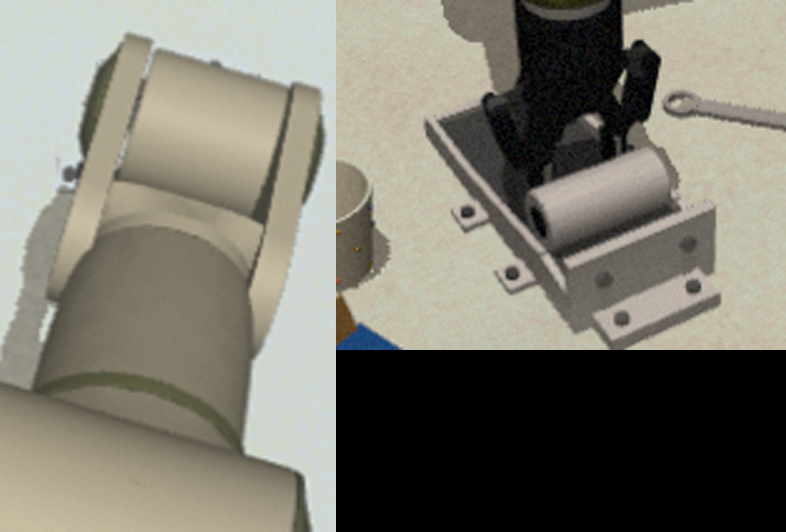

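The core is close below the crest (end disc at crop (540,220)), with the fingers still behind it. Now slower over the crest.

```bash
python3 -m jog '[{"linear":[0.05,0,-0.006],"roll":0},{"linear":[0.05,0,-0.006],"roll":0},{"linear":[0.05,0,-0.006],"roll":0},{"linear":[0.05,0,-0.006],"roll":0},{"linear":[0.05,0,-0.006],"roll":0},{"linear":[0.05,0,-0.006],"roll":0},{"linear":[0.05,0,-0.006],"roll":0},{"linear":[0.05,0,0],"roll":0},{"linear":[0.05,0,0],"roll":0},{"linear":[0.05,0,0],"roll":0},{"linear":[0.05,0,0],"roll":0},{"linear":[0.05,0,0],"roll":0}]' >/dev/null; python3 st.py
python3 -m jog '[{"linear":[0.04,0,0],"roll":0},{"linear":[0.04,0,0],"roll":0},{"linear":[0.04,0,0],"roll":0},{"linear":[0.04,0,0],"roll":0},{"linear":[0.04,0,0],"roll":0},{"linear":[0,0,0],"roll":0}]' >/dev/null; python3 st.py c4
```

```text
t 11.83 ramp xy mm [42.9  0.4] z 56.7 yaw -7.13 w 0.0515 F [-1.  -0.9] -0.2
t 12.33 ramp xy mm [50.6  0.4] z 56.7 yaw -7.14 w 0.0514 F [-0.9  0.4] 0.9
```

View pics/c4.png

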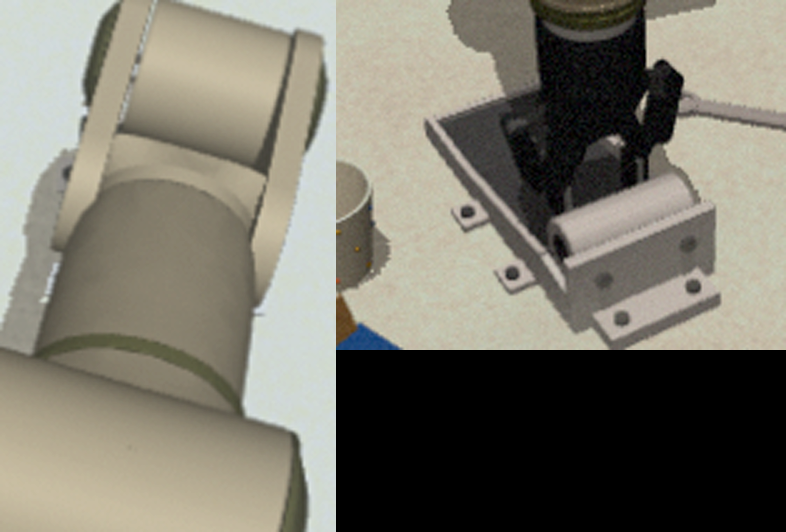

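The core now lies against the stop plate (crop (620,215)), and the push force fell to noise level as it dropped over the crest. I'll take the hand back and up.

```bash
python3 -m jog '[{"linear":[-0.05,0,0],"roll":0},{"linear":[-0.1,0,0],"roll":0},{"linear":[-0.15,0,0],"roll":0},{"linear":[-0.3,0,0],"roll":0},{"linear":[-0.3,0,-0.1],"roll":0},{"linear":[-0.3,0,-0.3],"roll":0},{"linear":[-0.3,0,-0.5],"roll":0},{"linear":[-0.3,0,-0.5],"roll":0},{"linear":[-0.3,0,-0.5],"roll":0},{"linear":[-0.3,0,-0.5],"roll":0},{"linear":[-0.3,0,-0.5],"roll":0},{"linear":[-0.3,0,-0.5],"roll":0}]' >/dev/null;python3 -m jog '[{"linear":[-0.4,0,-0.2],"roll":0},{"linear":[-0.4,0,-0.2],"roll":0},{"linear":[-0.4,0,-0.2],"roll":0},{"linear":[-0.2,0,0],"roll":0},{"linear":[0,0,0],"roll":0},{"linear":[0,0,0],"roll":0},{"linear":[0,0,0],"roll":0},{"linear":[0,0,0],"roll":0},{"linear":[0,0,0],"roll":0}]' >/dev/null; python3 st.py; python3 -c "
from rig import optics;import cv2
for n in('top','scene'): cv2.imwrite(f'pics/{n}9.png',optics.get_image(n)[:,:,::-1])
o=cv2.hconcat([cv2.imread('pics/top9.png')[170:420,230:510],cv2.imread('pics/scene9.png')[190:440,130:420]])
cv2.imwrite('pics/end.png',cv2.resize(o,None,fx=1.4,fy=1.4))"
```

```text
t 14.18 ramp xy mm [-125.3    0.2] z 216.2 yaw -7.13 w 0.0512 F [0.2 0.1] -0.5
```

View pics/end.png

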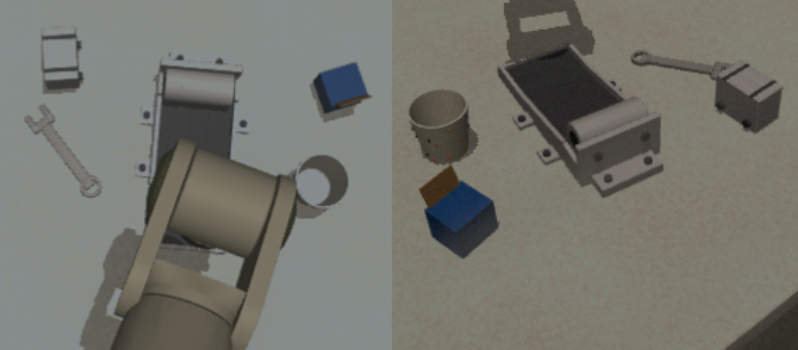

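The core rests in the seat against the stop (top crop (200,88)). The hand is clear above the ramp, and the wrench, cup, mould and carton are where they were.

```bash
python3 -c "
from rig import env;print(env.close_job())"
```

```text
the job is handed in; nothing more can be done
None
```

The core was pushed up the ramp at about 3 cm/s with the fingertips behind it and now rests in the seat against the stop; the hand is clear, the wrench, cup, mould and carton look unmoved in the final pictures, and the job was handed in at about 14 s.

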